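Lock the coppersmith's strongbox

TASK

Shut the strongbox's lid, then swing the open steel shackle round so that its free end stands over the eye in the lid's plate, and press it down into the brass lock until the hidden pawl clicks and it stays down when you let go. Press no harder than the lock needs, never ramming it, and leave the jug, the bowl and the hammer where they are.

Things in the scene. Friction and masses are not known exactly. Their poses are not given: they have to be found in the camera images.
- chest: Dark wooden strongbox, 180 x 260 x 85 mm high without lid, copper bands, fixed to the bench. Origin: centre of its underside. x points from front to rear, y to the left seen from the front, z up. On its front (-x) sits the fixed brass lock, 34 mm (x) by 64 mm (y), at x -124 to -90 mm, y +-32, top 90 mm high, with two upright holes in its top.
- lid (a joint): Lid angle about the strongbox's rear top edge (hinge along y at x +90, z 85 mm): 0 is shut; it starts 0.3 to 0.8 open and stays where it is left. About 2 N at the front edge moves it. Lid 180 x 260 x 14 mm, its top 99 mm high when shut. It cannot shut with the shackle's toe in or over toe_hole.
- lid_press (a point): Point on top of the lid, moving with it, 30 mm behind its front edge and 90 mm right (-y) of its middle: a place to push it down clear of the shackle. Axes turn with the lid.
- lid_eye (a point): Centre of the eye (16 mm in x by 14 mm in y) in the flat steel plate, 24 mm wide and 4 mm thick, that stands out 35 mm from the lid's front edge. Point on the plate's top face; axes turn with the lid. With the lid shut it is right over toe_hole, 5 mm above it, and the shackle's toe goes down through it into the lock.
- shackle: Steel U, 10 mm bar, 120 g, legs 36 mm apart. Origin: lower end of the long leg (heel), on its axis; z up; toe at y -36; rubber-sleeved crown, axis at z 93 mm, straight for 16 mm. The heel stands 20 mm deep in heel_hole on a spring ejector, turns freely, can be pulled out. Starts at yaw -1.1 to -1.7 rad relative to the chest (toe out to the front); at 0 the toe is over toe_hole.
- shackle_grip (a point): Middle of the crown bar, on its axis, 18 mm from the heel's axis: where to pinch it from above, across the bar, lightly (20 to 30 N): in a hard grip it keeps any lean it had (up to 3 degrees of play) and can wedge in the holes. Axes of the shackle (bar along y).
- shackle_toe (a point): Lower end of the short leg (toe), on its axis, 29 mm above the shackle's origin and 64 mm below the crown's axis. It ends in a cone 5 mm high, 4 mm across at the tip; above is a notch for the pawl. With the shackle open it is 9 mm above the lock's top.
- toe_hole (a point): Mouth centre of the lock's free hole, 12 mm wide, in the lock's top; axes of the chest. Hidden in it a pawl clicks when the toe's end is 20 to 37 mm below here (differs each time, cannot be seen); a hard stop follows 2.5 mm below the click. Once clicked, the shackle stays down when let go; unclicked, it springs up again.
- lock_core: Inner works of the brass lock (pawl and stop in the free hole, keyhole on the front). Origin: middle of the lock's top; axes of the chest; its origin does not tell the pawl's depth. An ejector under the heel pushes up 2.6 to 4.6 N, the pawl adds 2 to 6 N just before the click; 12 to 20 N felt at the stop means it has clicked. Over 30 N on pawl or stop damages the lock.
- heel_hole (a point): Mouth centre of the heel's hole in the lock's top, 11 mm wide, 36 mm left (+y) of toe_hole: the upright axis about which the shackle turns; axes of the chest.
- jug: Bystander: copper jug, 135 mm high, 80 mm wide, left of the strongbox. Origin: centre of its underside.
- bowl: Bystander: brass bowl, 110 mm wide, 45 mm high, right of the strongbox. Origin: centre of its underside.
- hammer: Bystander: hammer 260 mm long lying on the bench to the right, nearer the robot, handle towards its own -x.
Not all that is in view belongs to the job. Several things have the shape of the shackle; the one meant has the colours described above.

How it is judged:
By the outcome, as a careful person would: the job done as asked, in the order asked, and still so for the second after the job is handed in, with the robot touching nothing.
It also fails if it takes over 54 s, if anything falls off the work surface, if the arm or the gripper's body presses on something with over 40 N, if the wrist force passes 120 N, or if a joint passes its speed limit or range.

ROBOT

A 6-joint arm with a two-finger parallel gripper is mounted at the origin on the work surface. World frame = base frame: x ahead of the robot, y to its left, z up, the work surface at z = 0. Lengths are in m, angles in rad, forces in N, time in s.
With the tool pointing down it reaches from about 0.4 to 0.925 m from the base axis. Payload 12.5 kg.
Tool frame: the origin (TCP) lies midway between the tips of the shut fingers; the grasp point (between the pads) lies 19 mm behind it; z points along the fingers, y is the line along which they close (so a half turn about z gives the same grasp; the last joint's range is limited). The gripper opens to 95 mm and grips with 3 to 60 N. Pads are 20 mm wide; open, the fingers measure 119 mm over their backs; the gripper's body (75 mm by 180 mm) begins 59 mm behind the grasp point.
Start: joints at [-1.252, 0.491, 1.559, -0, 1.092, -0.106], TCP at [0.258, -0.569, 0.215] pointing down, gripper open.
Joint ranges: [-3.1, 3.1], [-0.84, 2.19], [0.05, 2.79], [-1.13, 4.28], [0.06, 2.93], [-2.69, 2.69]. Speed limits (rad/s): [2.22, 2.22, 2.79, 3.14, 3.14, 3.14].

INTERFACE

Orientations are given as a 3x3 rotation matrix whose columns are the frame's x, y, z axes.
In Python, from rig import robot gives the robot as it stands. The module is installed in compiled form; this text tells all that it offers.
- The arm moves only by the tool apply_moves, never from a script. Its argument "deltas" is a list of rows, each a list of 3 entries, a list of its own where there are three numbers: the closure, from 0 (fully open) to 1 (shut), then the shift along the tool's x, y, z in m, then the turn, a rotation vector about the tool's x, y, z in rad. A call has 1 to 12 rows; each row is the pose to reach, as a shift and turn from the pose commanded when the call began, along the tool's axes at that moment; what a row does not reach only later rows make up. A row lasts 1/8 s, in which the tool goes at most 62.5 mm and 10.7 degrees, less where a joint would pass 70% of its speed; a pose out of reach is approached as far as the arm can. A call with a gripper value outside its range is refused whole. The fingers move at their own pace and stop on an object; "grip_force" is the grip in N (left out, the last holds). Time passes only in rows, so rows that repeat a pose let the fingers close. It gives the time, the measured TCP pose, the force, the opening and the grip force at its end, in the units of the state.
- robot.get_state(): the state, without advancing time (a new reading comes with each control period).
- robot.camera(name): name is "side" or "top" or "wrist"; returns a dict with "color" (384x512x3 uint8, blue, green, red), "intrinsics" (3x3 intrinsics, pixels), "k1" (the pictures are not rectified: a ray, as slopes to the right and down, at radius r is drawn at 1 + k1 r^2 times it, then the intrinsics apply), "R" (3x3) and "t" (3): a world point X has camera coordinates R X + t. Camera axes: x right, y down, z forward; pixel columns grow to the right and rows downward; lengths in m; the calibration is good to about 2 mm. A picture is of the moment at which its call begins. There is no depth.
- robot.job_done(): hands the job in; it is judged then, once.
Trained networks look in the newest picture that a camera, given by its name, has taken for a name from the list of things; names that differ only in an ending like _2 or _b are one class to them, and where a whole thing is asked for, a point or a joint stands for the part that bears it (a point fixed in the world has none). Each returns a list of dicts, best first, with "p" (0 to 1); they miss things now and then, are a little off and sometimes report something else, mostly with a low value. They report only what shows in the picture. A call takes as long as a camera call. They do not tell look-alikes from the thing itself.
- robot.spot_in(query, camera): "extent" ([left, top, right, bottom] in pixels, round what is visible of it).
- robot.outline_of(query, camera): "region" (384x512 bool, what is visible of it) and "extent" ([left, top, right, bottom] in pixels, round what is visible of it).
- robot.pinpoint(query, camera): "position" ([column, row] in pixels: a listed point, or the origin of a listed thing).
The state is a dict: "clock": time; "joints": joint angles; "dq": joint speeds; "joint_torque": joint torques, N m; "ee_pos": TCP position; "tcp_rot": TCP orientation; "force": force on the tool from outside, world axes, zero at the start; "wrist_torque": the same for the moment, N m; "gripper_width": opening from 0.0 (shut) to 1.0 (fully open); "finger_force": force on a finger pad.
Only numpy, scipy, OpenCV 4.12 (cv2) and the standard library are available. Lean on these libraries where they do the work, as an engineer would, in place of code of your own. Each camera call takes 0.05 s, during which the arm holds its last target. There are 200 camera calls.

## Working session

There is one attempt and no reset: what is moved stays moved. The work goes in short steps, Python scripts to look and compute and a tool call to move; the robot and the scene stay as the last step left them, time stands still between calls to the robot, and variables do not carry over. Pictures are saved under pics/ and viewed, at most 10 in all, crops included, and the job is handed in when it is done.

Besides the shell and the picture viewer there is one more tool, called after "Call:" as name(argument=value, ...), one argument or row to a line, values as JSON. apply_moves: Moves the arm, as the interface text tells. Its arguments: {"type":"object","properties":{"deltas":{"type":"array"},"grip_force":{"type":"number"}},"required":["deltas"]}

```bash
mkdir -p pics; cat > h.py <<'E'
import numpy as np, cv2
from rig import robot
from scipy.optimize import least_squares
def proj(c,X):
    p=c['R']@np.asarray(X,float)+np.asarray(c['t']); s=p[:2]/p[2]; s=s*(1+c['k1']*(s@s)); K=np.asarray(c['intrinsics'])
    return np.array([K[0,0]*s[0]+K[0,2],K[1,1]*s[1]+K[1,2]])
def ray(c,uv):
    K=np.asarray(c['intrinsics']); d=np.array([(uv[0]-K[0,2])/K[0,0],(uv[1]-K[1,2])/K[1,1]]); s=d.copy()
    for _ in range(20): s=d/(1+c['k1']*(s@s))
    R=np.asarray(c['R']); return -R.T@np.asarray(c['t']), R.T@np.array([s[0],s[1],1])
def atz(c,uv,z):
    o,d=ray(c,uv); return o+d*(z-o[2])/d[2]
def tri(cs,uvs,x0=(0.6,0,0.1)):
    r=least_squares(lambda X:np.concatenate([proj(c,X)-u for c,u in zip(cs,uvs)]),x0); return r.x,np.abs(r.fun).max()
E
python3 - <<'E'
from h import *
Q=['chest','lid','lid_press','lid_eye','shackle','shackle_grip','shackle_toe','toe_hole','lock_core','heel_hole','jug','bowl','hammer']
C={}
for n in ['side','top']:
    c=C[n]=robot.camera(n); cv2.imwrite(f'pics/{n}0.png',c['color'])
    for q in Q:
        print(n,q,[(np.round(d['position']).tolist(),round(d['p'],2)) for d in robot.pinpoint(q,n)[:4]])
    print('shackles',[(np.round(d['extent']).tolist(),round(d['p'],2)) for d in robot.spot_in('shackle',n)])
cv2.imwrite('pics/both.png',np.hstack([C['side']['color'],C['top']['color']])[:, :])
print({k:np.round(v,3).tolist() for k,v in robot.get_state().items()})
E
```

```text
side chest [([223.0, 236.0], 0.97)]Traceback (most recent call last):
  File "<stdin>", line 7, in <module>
ValueError: it knows: bowl, chest, hammer, heel_hole, jug, lid_eye, lid_press, lock_core, shackle, shackle_grip, shackle_toe, toe_hole
```

View pics/side0.png

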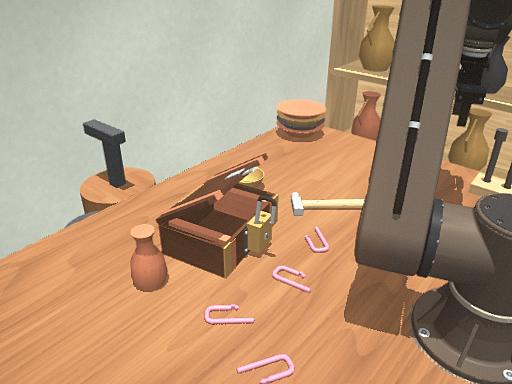

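The side view shows the strongbox, lid open, at (220,220). The brass lock is at (258,235), with the grey steel shackle standing in it at about (263,210). Four pink U-shaped look-alikes lie on the bench at (318,240), (290,278), (228,315) and (268,368). The jug is at (148,260), the bowl at (252,176) and the hammer at (330,203).

```bash
cat > look.py <<'E'
from h import *
Q=['chest','lid_press','lid_eye','shackle','shackle_grip','shackle_toe','toe_hole','lock_core','heel_hole','jug','bowl','hammer']
C={};D={}
for n in ['side','top']:
    c=C[n]=robot.camera(n); cv2.imwrite(f'pics/{n}0.png',c['color'])
    for q in Q:
        D[n,q]=robot.pinpoint(q,n)
        print(n,q,[(np.round(d['position'],1).tolist(),round(d['p'],2)) for d in D[n,q][:5]])
for q in Q:
    if D['side',q] and D['top',q]:
        x,e=tri([C['side'],C['top']],[D['side',q][0]['position'],D['top',q][0]['position']]); print(q,x.round(4),round(e,1))
s=robot.get_state(); print(s['clock'],s['tcp_rot'].round(3).tolist() if hasattr(s['tcp_rot'],'round') else s['tcp_rot'],s['ee_pos'],s['force'])
E
python3 look.py
```

```text
side chest [([222.4, 240.4], 0.66)]
side lid_press [([250.0, 163.5], 0.75)]
side lid_eye [([249.0, 166.4], 0.63)]
side shackle [([306.9, 290.7], 0.83), ([317.0, 227.9], 0.8), ([250.2, 230.8], 0.7), ([254.3, 317.8], 0.63), ([236.9, 371.7], 0.62)]
side shackle_grip [([275.5, 267.3], 0.85), ([290.4, 359.7], 0.8), ([317.5, 251.9], 0.75), ([269.7, 195.5], 0.64), ([208.4, 313.2], 0.63)]
side shackle_toe [([236.6, 306.0], 0.97), ([258.9, 381.2], 0.91), ([254.9, 232.0], 0.66), ([303.0, 232.8], 0.63), ([271.8, 224.3], 0.6)]
side toe_hole [([264.6, 215.0], 0.55)]
side lock_core []
side heel_hole [([256.6, 225.2], 0.77)]
side jug [([150.8, 280.8], 0.82)]
side bowl [([245.9, 185.7], 0.56)]
side hammer [([339.8, 206.8], 0.79)]
top chest [([245.4, 170.6], 0.68)]
top lid_press [([273.1, 165.1], 0.95)]
top lid_eye [([248.7, 181.2], 0.92)]
top shackle [([297.3, 218.2], 0.71), ([158.3, 259.4], 0.63), ([244.5, 200.2], 0.53), ([234.7, 254.0], 0.46), ([191.9, 243.9], 0.44)]
top shackle_grip [([277.0, 243.1], 0.69), ([235.5, 228.3], 0.68), ([176.3, 216.9], 0.59), ([177.4, 277.3], 0.57), ([247.7, 206.2], 0
[... 170 characters left out ...]
[]
top heel_hole [([241.8, 198.9], 0.68)]
top jug [([182.3, 166.3], 0.65)]
top bowl [([312.1, 137.6], 0.77)]
top hammer [([336.5, 218.2], 0.77)]
chest [ 0.6053  0.0783 -0.018 ] 0.3
lid_press [ 0.5848 -0.0093  0.1767] 0.1
lid_eye [0.5296 0.0603 0.2136] 0.1
shackle [ 0.4595 -0.1259 -0.2542] 0.5
shackle_grip [ 0.4308  0.0069 -0.0673] 20.5
shackle_toe [0.3023 0.3455 0.1485] 10.7
toe_hole [0.489  0.0514 0.0961] 0.2
heel_hole [0.4915 0.0822 0.0829] 1.2
jug [ 0.6192  0.299  -0.0131] 0.5
bowl [ 0.7204 -0.1507  0.0039] 0.3
hammer [ 0.441  -0.2318  0.0016] 1.0
1.4 [[0.911, 0.412, 0.0], [0.412, -0.911, -0.0], [-0.0, 0.0, -1.0]] [ 0.25760675 -0.56946455  0.21468574] [ 0.07214793  0.44982055 -0.42563845]
```

```bash
python3 -c "
import cv2;a=cv2.imread('pics/side0.png');b=cv2.imread('pics/top0.png')
cv2.imwrite('pics/c0.png',cv2.resize(a[150:290,140:340],None,fx=4,fy=4,interpolation=cv2.INTER_CUBIC))"
```

```text
(no output)
```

View pics/top0.png

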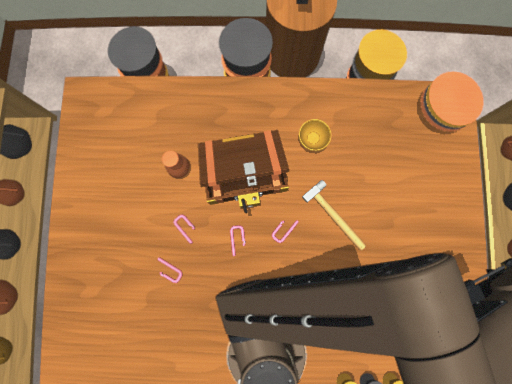

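View pics/c0.png

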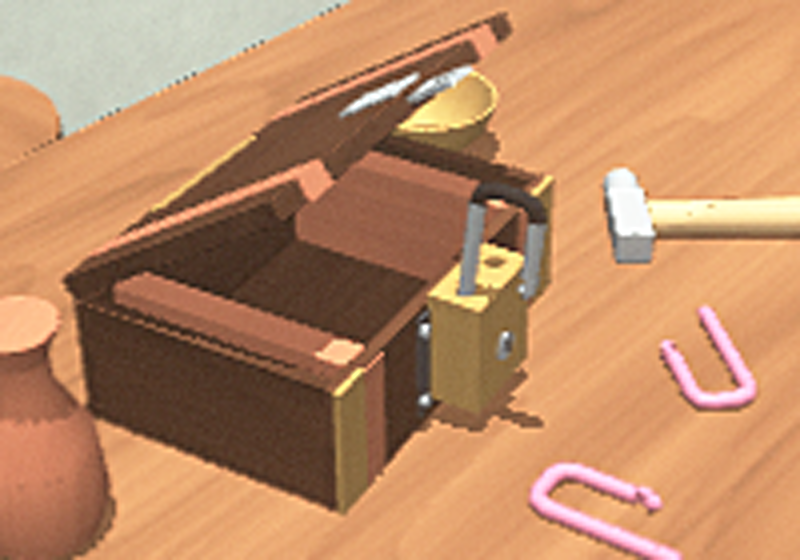

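Candidates: the pink U's (side 318,240; 290,278; 228,315; 268,368) and the grey steel one with the black-sleeved crown standing in the brass lock (side about 265,208; top 247,206). The crop confirms the last is the right one: grey legs, dark crown, toe out to the front. The jug, bowl and hammer are as listed, and the top view shows the lid about half open with its plate at (250,175).

```bash
cat > fit.py <<'E'
from h import *
B=np.array
def Rz(a): return B([[np.cos(a),-np.sin(a),0],[np.sin(a),np.cos(a),0],[0,0,1]])
def pts(x,y,yaw,lid=0,sh=0,drop=0):
    """world points; drop = how far shackle is pressed"""
    W=lambda p:B([x,y,0])+Rz(yaw)@B(p)
    def L(p):
        dx,dz=p[0]-.09,p[2]-.085; c,s=np.cos(lid),np.sin(lid)
        return W([.09+c*dx+s*dz,p[1],.085-s*dx+c*dz])
    S=lambda p:W(B([-.107,.018,.07-drop])+Rz(sh)@B(p))
    return dict(chest=W([0,0,0]),toe_hole=W([-.107,-.018,.09]),heel_hole=W([-.107,.018,.09]),lock_core=W([-.107,0,.09]),
      lid_eye=L([-.107,-.018,.095]),lid_press=L([-.06,-.09,.099]),shackle=S([0,0,0]),shackle_grip=S([0,-.018,.093]),shackle_toe=S([0,-.036,.029]))
def fit(obs,p0,free=slice(0,5)):
    """obs: list of (cam,name,uv,w)"""
    p0=B(p0,float); idx=np.arange(len(p0))[free]
    def full(v): q=p0.copy(); q[idx]=v; return q
    f=lambda v:np.concatenate([w*(proj(c,pts(*full(v))[n])-u) for c,n,u,w in obs])
    r=least_squares(f,p0[idx],loss='soft_l1',f_scale=2); return full(r.x),f(r.x).reshape(-1,2)
E
cat > m1.py <<'E'
from fit import *
obs=[]
for n in ['side','top']:
    c=robot.camera(n)
    for q in ['chest','toe_hole','heel_hole','lid_eye','lid_press']:
        for d in robot.pinpoint(q,n)[:1]: obs.append((c,q,d['position'],d['p']))
    g=proj(c,[.47,.07,.16])
    for q in ['shackle_grip','shackle_toe','shackle']:
        z={'shackle_grip':[.47,.075,.163],'shackle_toe':[.46,.08,.1],'shackle':[.49,.08,.08]}[q]
        for d in robot.pinpoint(q,n):
            if np.linalg.norm(proj(c,z)-d['position'])<14: obs.append((c,q,d['position'],d['p']))
p,r=fit(obs,[.6,.07,-.1,.5,-1.4])
print(p.round(4)); 
for o,e in zip(obs,r): print(o[1],np.round(o[2]),e.round(1))
for k,v in pts(*p).items(): print(k,v.round(4))
s=robot.get_state();print(s['clock'])
E
python3 m1.py
```

```text
[ 0.5955  0.0854  0.1499  0.6328 -1.3916]
chest [222. 239.] [ 0.8 -1.8]
toe_hole [265. 216.] [-1.3  0.2]
heel_hole [254. 224.] [1.2 0. ]
lid_eye [247. 167.] [ 0.5 -0.4]
lid_press [249. 160.] [-0.   0.3]
shackle_grip [266. 198.] [-1.6  0.4]
shackle_toe [270. 226.] [ 0.7 -1.1]
shackle [256. 230.] [-0.2  0.9]
chest [245. 166.] [-1.4  5. ]
toe_hole [252. 202.] [ 0.4 -1.7]
heel_hole [240. 201.] [0.5 0.6]
lid_eye [250. 178.] [-0.1  0.6]
lid_press [272. 165.] [ 0.2 -0.6]
shackle_grip [247. 205.] [-2.2 -0.4]
shackle [243. 203.] [-0.8 -0.7]
chest [0.5955 0.0854 0.    ]
toe_hole [0.4924 0.0516 0.09  ]
heel_hole [0.487  0.0872 0.09  ]
lock_core [0.4897 0.0694 0.09  ]
lid_eye [0.5359 0.0582 0.2096]
lid_press [ 0.5865 -0.007   0.185 ]
shackle [0.487  0.0872 0.07  ]
shackle_grip [0.4699 0.0814 0.163 ]
shackle_toe [0.4529 0.0756 0.099 ]
2.3
```

Call:
apply_moves(
  deltas=[
    [1,[0.045,-0.032,-0.045],[0,0,-0.11]],
    [1,[0.09,-0.064,-0.045],[0,0,-0.23]],
    [1,[0.14,-0.1,-0.045],[0,0,-0.36]],
    [1,[0.19,-0.135,-0.045],[0,0,-0.48]],
    [1,[0.24,-0.17,-0.045],[0,0,-0.6]],
    [1,[0.29,-0.205,-0.045],[0,0,-0.73]],
    [1,[0.34,-0.24,-0.045],[0,0,-0.85]],
    [1,[0.39,-0.276,-0.045],[0,0,-0.97]],
    [1,[0.44,-0.312,-0.045],[0,0,-1.09]],
    [1,[0.49,-0.347,-0.045],[0,0,-1.21]],
    [1,[0.531,-0.377,-0.045],[0,0,-1.297]],
    [1,[0.531,-0.377,-0.045],[0,0,-1.297]],
  ],
  grip_force=25,
)

```text
clock: 3.8
ee_pos: [0.587, -0.0044, 0.2592]
tcp_rot: [[-0.155, 0.988, -0.0], [0.988, 0.155, 0.0], [0.0, -0.0, -1.0]]
force: [-0.5, 0.6, 0.3]
gripper_width: 0.002
finger_force: 0.0
```

```bash
cat > st.py <<'E'
from h import *
s=robot.get_state()
for k in ['clock','joints','ee_pos','tcp_rot','force','gripper_width']: print(k,np.round(s[k],4).tolist())
E
python3 st.py
```

```text
clock 3.8
joints [-0.12, 0.3949, 1.5968, 0.0002, 1.15, -0.2758]
ee_pos [0.587, -0.0044, 0.2592]
tcp_rot [[-0.1551, 0.9879, -0.0001], [0.9879, 0.1551, 0.0002], [0.0002, -0.0, -1.0]]
force [-0.5166, 0.6004, 0.2725]
gripper_width 0.0022
```

Call:
apply_moves(
  deltas=[
    [1,[0,0,0.04],[0,0,0]],
    [1,[0,0,0.07],[0,0,0]],
    [1,[0,-0.008,0.085],[0,0,0]],
    [1,[0,-0.016,0.097],[0,0,0]],
    [1,[0,-0.022,0.107],[0,0,0]],
    [1,[0,-0.027,0.117],[0,0,0]],
    [1,[0,-0.031,0.128],[0,0,0]],
    [1,[0,-0.034,0.139],[0,0,0]],
    [1,[0,-0.036,0.149],[0,0,0]],
    [1,[0,-0.037,0.155],[0,0,0]],
    [1,[0,-0.037,0.158],[0,0,0]],
    [1,[0,-0.037,0.159],[0,0,0]],
  ],
)

```text
clock: 5.3
ee_pos: [0.5492, -0.0126, 0.1005]
tcp_rot: [[-0.15, 0.989, -0.001], [0.989, 0.15, 0.0], [0.0, -0.001, -1.0]]
force: [-0.5, 0.4, 0.8]
gripper_width: 0.003
finger_force: 0.7
```

Nearly shut. I'll press gently to the end.

Call:
apply_moves(
  deltas=[
    [1,[0,0,0.001],[0,0,0]],
    [1,[0,0,0.002],[0,0,0]],
    [1,[0,0,0.003],[0,0,0]],
    [1,[0,0,0.003],[0,0,0]],
  ],
)

```text
clock: 5.8
ee_pos: [0.5495, -0.0127, 0.0992]
tcp_rot: [[-0.151, 0.989, 0.001], [0.989, 0.151, -0.0], [-0.0, 0.001, -1.0]]
force: [-6.3, 0.3, 18.5]
gripper_width: 0.004
finger_force: 9.3
```

Call:
apply_moves(
  deltas=[
    [1,[0,0,-0.06],[0,0,0]],
    [0.6,[0,0,-0.12],[0,0,0]],
    [0.6,[0.02,-0.01,-0.17],[0,0,0.17]],
    [0.6,[0.04,-0.03,-0.17],[0,0,0.35]],
    [0.6,[0.07,-0.045,-0.17],[0,0,0.52]],
    [0.6,[0.105,-0.0645,-0.17],[0,0,0.7]],
    [0.6,[0.105,-0.0645,-0.17],[0,0,0.88]],
    [0.6,[0.105,-0.0645,-0.17],[0,0,1.06]],
    [0.6,[0.105,-0.0645,-0.17],[0,0,1.23]],
    [0.6,[0.105,-0.0645,-0.17],[0,0,1.39]],
    [0.6,[0.105,-0.0645,-0.17],[0,0,1.39]],
  ],
)

```text
clock: 7.18
ee_pos: [0.47, 0.0815, 0.2677]
tcp_rot: [[0.945, 0.327, 0.0], [0.327, -0.945, -0.0], [0.0, 0.0, -1.0]]
force: [0.3, -0.3, 0.3]
gripper_width: 0.397
finger_force: 0.0
```

```bash
cat > m2.py <<'E'
from fit import *
import sys
tag=sys.argv[1]; p0=eval(sys.argv[2]); drop=float(sys.argv[3]) if len(sys.argv)>3 else 0
obs=[]
for n in ['side','top','wrist']:
    c=robot.camera(n); cv2.imwrite(f'pics/{n}_{tag}.png',c['color'])
    P=pts(*p0,drop)
    for q in P:
        for d in robot.pinpoint(q,n):
            e=np.linalg.norm(proj(c,P[q])-d['position'])
            if e<(40 if n=='wrist' else 14) and d['p']>.3: obs.append((c,q,d['position'],d['p']*(.4 if n=='wrist' else 1),n)); break
p,r=fit([o[:4] for o in obs],p0+[drop],free=slice(0,6) if drop else slice(0,5))
print(p.round(4))
for o,e in zip(obs,r): print(o[4],o[1],np.round(o[2]),e.round(1))
for k,v in pts(*p).items(): print(k,v.round(4))
import runpy; runpy.run_path('st.py')
E
python3 m2.py a "[.5955,.0854,.15,0,-1.39]"
```

```text
[ 0.6007  0.0824  0.1673  0.027  -1.5709  0.    ]
side chest [222. 237.] [ 0.3 -0.4]
side toe_hole [264. 219.] [-1.  -3.8]
side heel_hole [255. 223.] [ 0.1 -0.8]
side lock_core [264. 213.] [-2.   2.5]
side lid_eye [260. 211.] [2.9 0.5]
side lid_press [259. 193.] [ 1.1 -0.9]
side shackle [253. 229.] [1.6 0.2]
side shackle_grip [270. 199.] [-4.3 -0.9]
side shackle_toe [271. 226.] [-0.9 -1.5]
top chest [246. 167.] [-1.4  3.1]
top lid_press [274. 181.] [ 0. -2.]
wrist chest [285.  67.] [-0.3 -0.2]
wrist toe_hole [291. 157.] [-0.6  0.5]
wrist heel_hole [262. 151.] [-1.2  0.8]
wrist lid_eye [291. 160.] [-0.2  0.1]
wrist lid_press [367. 127.] [-0.6  0.6]
wrist shackle [259. 150.] [-0.4  0.4]
wrist shackle_grip [223. 192.] [ 8.  -1.4]
wrist shackle_toe [256. 189.] [-0.8 -0.9]
chest [0.6007 0.0824 0.    ]
toe_hole [0.4982 0.0468 0.09  ]
heel_hole [0.4922 0.0823 0.09  ]
lock_core [0.4952 0.0646 0.09  ]
lid_eye [0.4986 0.0469 0.1003]
lid_press [ 0.557  -0.0163  0.103 ]
shackle [0.4922 0.0823 0.07  ]
shackle_grip [0.4745 0.0793 0.163 ]
shackle_toe [0.4567 0.0763 0.099 ]
clock 8.675
joints [0.033, 0.2213, 1.8344, -0.0001, 1.0858, 1.272]
ee_pos [0.4699, 0.0814, 0.2676]
tcp_rot [[0.9455, 0.3257, 0.0], [0.3257, -0.9455, -0.0], [0.0, 0.0001, -1.0]]
force [-0.0795, 0.2857, -0.9636]
gripper_width 0.4007
```

View pics/wrist_a.png

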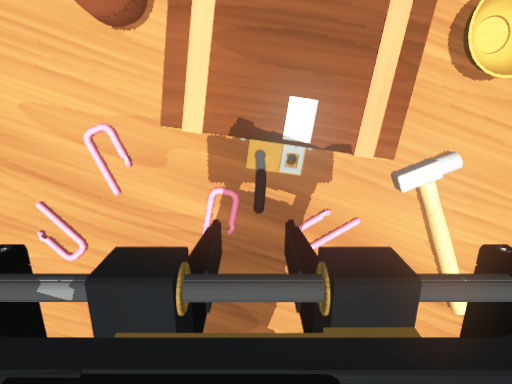

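The wrist view shows the lid shut, the eye over the toe hole at (291,160), and the black crown running from (260,158) to (259,208). The network's grip point at (223,192) belongs to a pink look-alike, so I drop it. I'll measure the crown from its dark pixels.

```bash
cat > m3.py <<'E'
from fit import *
import sys
def crown(tag,box,z=.163,th=60):
    c=robot.camera('wrist'); im=c['color']; cv2.imwrite(f'pics/w_{tag}.png',im)
    x0,y0,x1,y1=box; m=(im[y0:y1,x0:x1].max(2)<th).astype('uint8')
    n,l,s,_=cv2.connectedComponentsWithStats(m); k=1+np.argmax(s[1:,4]); ys,xs=np.where(l==k)
    print('comp',s[k]); rc=cv2.fitLine(np.c_[xs,ys].astype('float32'),cv2.DIST_HUBER,0,.01,.01).ravel()
    t=(xs-rc[2])*rc[0]+(ys-rc[3])*rc[1]
    e=[B([rc[2]+x0,rc[3]+y0])+q*rc[:2] for q in (t.min(),t.max())]
    return c,e,[atz(c,q,z) for q in e]
if __name__=='__main__':
    c,e,w=crown('b',(245,140,275,220))
    print(e,w); d=w[1]-w[0]; print('len',np.hypot(*d[:2]),'dir ang',np.arctan2(d[1],d[0]),'mid',(w[0]+w[1])/2)
    hh=robot.pinpoint('heel_hole','wrist')[0]['position'];th=[robot.pinpoint(q,'wrist')[0]['position'] for q in('toe_hole','lid_eye')]
    print('heel',atz(c,hh,.09),'toe',atz(c,th[0],.09),'eye',atz(c,th[1],.095))
    # eye/dark hole check and the TCP projection
    s=robot.get_state(); print(c['R'].round(3).tolist(), (-c['R'].T@c['t']).round(4))
E
python3 m3.py; python3 -c "
import cv2;a=cv2.imread('pics/w_b.png');cv2.imwrite('pics/w_b4.png',cv2.resize(a[110:230,210:340],None,fx=5,fy=5,interpolation=cv2.INTER_CUBIC))"
```

```text
comp [18 67  1  1  1]
[array([263., 207.]), array([263., 207.])] [array([0.456835  , 0.06630488, 0.163     ]), array([0.456835  , 0.06630488, 0.163     ])]
len 0.0 dir ang 0.0 mid [0.456835   0.06630488 0.163     ]
heel [0.49183453 0.07647822 0.09      ] toe [0.49843426 0.04246279 0.09      ] eye [0.49839299 0.04504466 0.095     ]
[[0.326, -0.946, 0.0], [-0.908, -0.313, 0.277], [-0.262, -0.09, -0.961]] [0.5438 0.1065 0.4384]
```

View pics/w_b4.png

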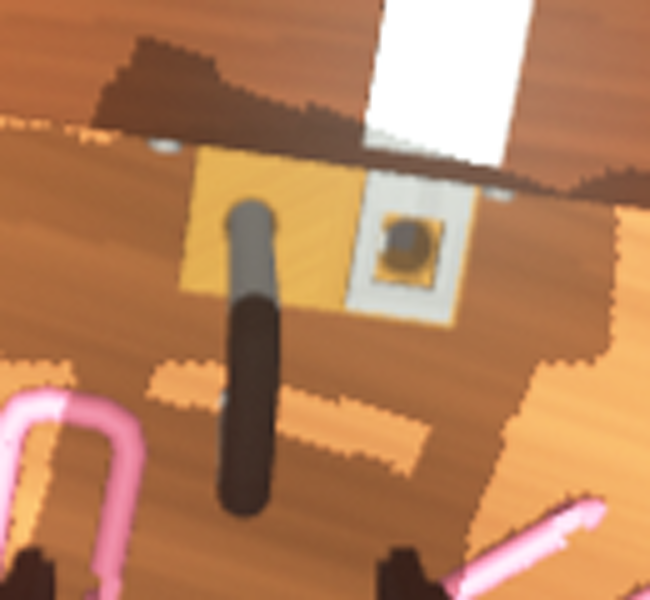

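The crop shows the grey heel leg entering the lock at pixel (260,154), the black crown running (261,171) to (259,208), the eye and toe hole centred at (291.6,159), and the lock's front corners at (246,168) and (301,175). I'll fit the pose to these.

```bash
cat > m4.py <<'E'
from fit import *
c=robot.camera('wrist')
def res(v,full=False):
    x,y,a,s=v; P=pts(x,y,a,0,s); W=lambda p:B([x,y,0])+Rz(a)@B(p); S=lambda p:W(B([-.107,.018,.07])+Rz(s)@B(p))
    r=[proj(c,P['heel_hole'])-[260,154.4],proj(c,P['toe_hole'])-[291.6,159],proj(c,P['lid_eye'])-[291.6,159],proj(c,W([-.124,.032,.09]))-[246,168],proj(c,W([-.124,-.032,.09]))-[301,175]]
    n=B([37,2.2])/np.hypot(37,2.2)
    l=[(proj(c,S(q))-[261,171])@n for q in([0,-.01,.093],[0,-.028,.093])]
    l.append(((proj(c,S([0,-.038,.087]))-[258.6,211])[1])*.5)
    return np.r_[np.ravel(r),l]
r=least_squares(res,[.6,.082,.16,-1.5]);print(r.x.round(4),r.fun.round(1))
for k,v in pts(r.x[0],r.x[1],r.x[2],0,r.x[3]).items():print(k,v.round(4))
s=robot.get_state();print('proj of TCP, fingers',proj(c,s['ee_pos']))
E
python3 m4.py
```

```text
[ 0.5996  0.0851  0.2152 -1.5232] [-0.1  0.8 -0.4 -0.1  0.1  0.6  0.   0.4 -0.  -0.3  0.3 -0.  -2.5]
chest [0.5996 0.0851 0.    ]
toe_hole [0.499  0.0446 0.09  ]
heel_hole [0.4913 0.0798 0.09  ]
lock_core [0.4951 0.0622 0.09  ]
lid_eye [0.499  0.0446 0.095 ]
lid_press [ 0.5603 -0.0157  0.099 ]
shackle [0.4913 0.0798 0.07  ]
shackle_grip [0.4739 0.0751 0.163 ]
shackle_toe [0.4565 0.0704 0.099 ]
proj of TCP, fingers [252.1279194  236.78515627]
```

```bash
python3 - <<'E'
from h import *
c=robot.camera('wrist')
a,b=[atz(c,q,.099) for q in((163,127),(393,158))]; print(a,b,np.arctan2(*(-(b-a)[[0,1]]*[-1,1])),np.hypot(*(b-a)[:2]))
for n in('top',):
    c=robot.camera(n); im=c['color']; cv2.imwrite('pics/tc.png',cv2.resize(im[120:225,185:305],None,fx=5,fy=5,interpolation=cv2.INTER_CUBIC))
E
```

```text
[0.48755221 0.18968704 0.099     ] [ 0.53790615 -0.06047667  0.099     ] 0.19862981418327957 0.25518111687056555
```

View pics/tc.png

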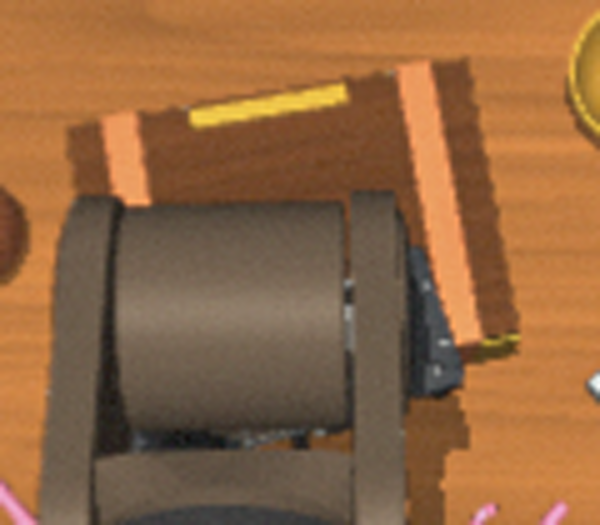

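Top view: the arm hides the lock. The lid's rear and right edges give a chest yaw of about 0.17–0.2, and the wrist view gives 0.2. I'll use 0.19, then descend over the crown and pinch lightly.

Call:
apply_moves(
  deltas=[
    [0.6,[0.002,0.005,0.04],[0,0,0.07]],
    [0.6,[0.002,0.005,0.07],[0,0,0.07]],
    [0.6,[0.002,0.005,0.095],[0,0,0.07]],
    [0.6,[0.002,0.005,0.11],[0,0,0.07]],
    [0.6,[0.002,0.005,0.1145],[0,0,0.07]],
    [0.6,[0.002,0.005,0.1145],[0,0,0.07]],
  ],
)

```text
clock: 9.78
ee_pos: [0.4736, 0.0773, 0.1533]
tcp_rot: [[0.966, 0.259, 0.0], [0.259, -0.966, -0.0], [0.0, 0.0, -1.0]]
force: [-0.6, -1.1, 0.4]
gripper_width: 0.4
finger_force: 0.0
```

Call:
apply_moves(
  deltas=[
    [0.75,[0,0,0],[0,0,0]],
    [0.85,[0,0,0],[0,0,0]],
    [1,[0,0,0],[0,0,0]],
    [1,[0,0,0],[0,0,0]],
    [1,[0,0,0],[0,0,0]],
  ],
  grip_force=20,
)

```text
clock: 10.4
ee_pos: [0.4735, 0.0773, 0.1533]
tcp_rot: [[0.966, 0.259, 0.0], [0.259, -0.966, -0.0], [0.0, 0.0, -1.0]]
force: [-0.5, -0.8, 2.1]
gripper_width: 0.096
finger_force: 20.0
```

```bash
python3 - <<'E'
from h import *
for n in('wrist','side'):
    c=robot.camera(n); cv2.imwrite(f'pics/g_{n}.png',c['color'])
a=cv2.resize(cv2.imread('pics/g_wrist.png')[80:280,170:350],(540,600)); b=cv2.resize(cv2.imread('pics/g_side.png')[160:280,215:265+2],(260,600))
cv2.imwrite('pics/g.png',np.hstack([a,b]))
import runpy; runpy.run_path('st.py')
E
```

```text
clock 10.5
joints [0.0241, 0.3698, 1.9773, -0.0002, 0.7942, 1.3332]
ee_pos [0.4735, 0.0773, 0.1533]
tcp_rot [[0.9659, 0.2588, 0.0003], [0.2588, -0.9659, -0.0001], [0.0003, 0.0002, -1.0]]
force [-0.3687, 0.3915, 2.894]
gripper_width 0.0976
```

View pics/g.png

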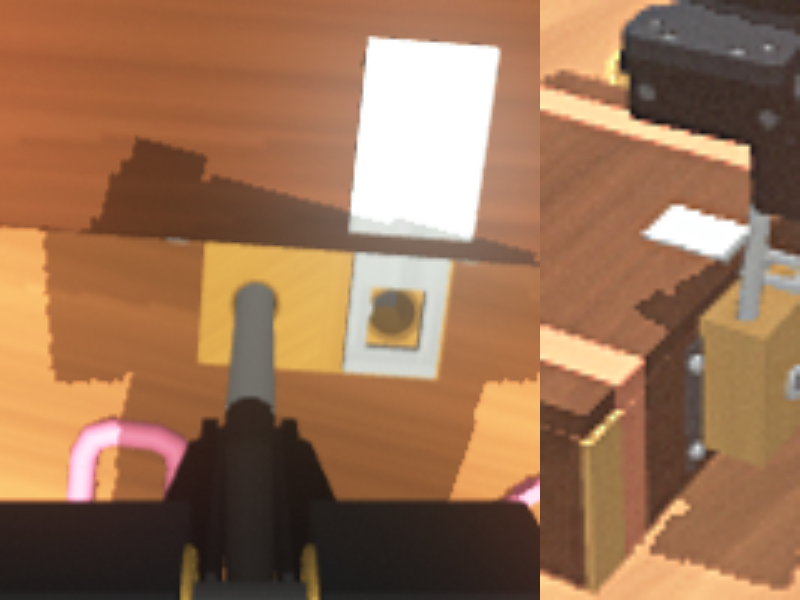

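The shackle is gripped on its crown: opening about 9 mm, heel leg at wrist pixel (255,179), toe hole at (302,184). The side view shows the leg still upright in the lock. I'll refine the axis before swinging.

```bash
python3 - <<'E'
from h import *
c=robot.camera('wrist'); s=robot.get_state()
h=atz(c,(255,179),.09); t=atz(c,(301.7,184.3),.09); e=atz(c,(301.7,184.3),.095)
l=[atz(c,(170+x/3,80+y/3),.099) for x,y in((0,226),(540,262))]; d=l[1]-l[0]
print(h,t,e,np.hypot(*(t-h)[:2]),'yaw ht',np.arctan2((t-h)[0],-(t-h)[1]),'lid yaw',np.arctan2(d[0],-d[1]))
R=np.array(s['tcp_rot']); print('heel in tool',R.T@(h-s['ee_pos']), 'toe hole',R.T@(t-s['ee_pos']))
E
```

```text
[0.49356806 0.08048257 0.09      ] [0.49891005 0.04396696 0.09      ] [0.49998028 0.04510409 0.095     ] 0.03690429432694165 yaw ht 0.14526277985943983 lid yaw 0.19414337292767062
heel in tool [0.02013669 0.00214073 0.06327561] toe hole [0.01584463 0.03879459 0.06328111]
```

Call:
apply_moves(
  deltas=[
    [1,[0.0001,0.0024,0],[0,0,-0.125]],
    [1,[0.0006,0.0047,0],[0,0,-0.25]],
    [1,[0.0013,0.007,0],[0,0,-0.375]],
    [1,[0.0023,0.0091,0],[0,0,-0.5]],
    [1,[0.0036,0.0111,0],[0,0,-0.625]],
    [1,[0.0051,0.013,0],[0,0,-0.75]],
  ],
)

```text
clock: 11.3
ee_pos: [0.4816, 0.066, 0.153]
tcp_rot: [[0.527, 0.85, -0.001], [0.85, -0.527, -0.0], [-0.0, -0.0, -1.0]]
force: [-0.6, -0.5, 1.2]
gripper_width: 0.098
finger_force: 20.0
```

Call:
apply_moves(
  deltas=[
    [1,[0.0001,0.0024,0],[0,0,-0.125]],
    [1,[0.0006,0.0047,0],[0,0,-0.25]],
    [1,[0.0013,0.007,0],[0,0,-0.375]],
    [1,[0.0023,0.0091,0],[0,0,-0.5]],
    [1,[0.0036,0.0111,0],[0,0,-0.625]],
    [1,[0.005,0.0128,0],[0,0,-0.739]],
    [1,[0.005,0.0128,0],[0,0,-0.739]],
  ],
)

```text
clock: 12.18
ee_pos: [0.4952, 0.0634, 0.153]
tcp_rot: [[-0.178, 0.984, -0.0], [0.984, 0.178, -0.0], [-0.0, -0.0, -1.0]]
force: [-0.6, -1.3, 1.9]
gripper_width: 0.1
finger_force: 20.0
```

```bash
python3 - <<'E'
from h import *
I=[]
for n,b in(('wrist',(170,80,350,280)),('side',(225,160,305,260))):
    c=robot.camera(n); x0,y0,x1,y1=b; I.append(cv2.resize(c['color'][y0:y1,x0:x1],None,fx=500/(y1-y0),fy=500/(y1-y0),interpolation=cv2.INTER_CUBIC)[:,:400])
cv2.imwrite('pics/s.png',np.hstack([I[0],I[1]])[:,:800])
for n in('wrist','side'): print(n,[(q,np.round(d['position'],1),round(d['p'],2)) for q in('shackle_toe','toe_hole','lid_eye','heel_hole') for d in robot.pinpoint(q,n)[:3]])
import runpy; runpy.run_path('st.py')
E
```

```text
wrist [('shackle_toe', array([117.3, 142.1]), 0.9), ('toe_hole', array([254.8, 224.3]), 0.69), ('lid_eye', array([251.4, 225.4]), 0.81), ('heel_hole', array([253.5, 182.4]), 0.79), ('heel_hole', array([255.1, 174.8]), 0.19)]
side [('shackle_toe', array([307. , 274.5]), 0.9), ('shackle_toe', array([258.9, 380.5]), 0.85), ('shackle_toe', array([304.4, 234.6]), 0.74), ('toe_hole', array([264.6, 215.2]), 0.89), ('lid_eye', array([261.9, 210.1]), 0.84), ('heel_hole', array([255.3, 223.8]), 0.63), ('heel_hole', array([254. , 230.9]), 0.48), ('heel_hole', array([266.2, 215.5]), 0.36)]
clock 12.675
joints [-0.0047, 0.3946, 1.9328, -0.0001, 0.8143, -0.1843]
ee_pos [0.4951, 0.0635, 0.1531]
tcp_rot [[-0.1787, 0.9839, -0.0001], [0.9839, 0.1787, -0.0001], [-0.0001, -0.0001, -1.0]]
force [-0.5704, -2.1966, 0.6421]
gripper_width 0.0995
```

View pics/s.png

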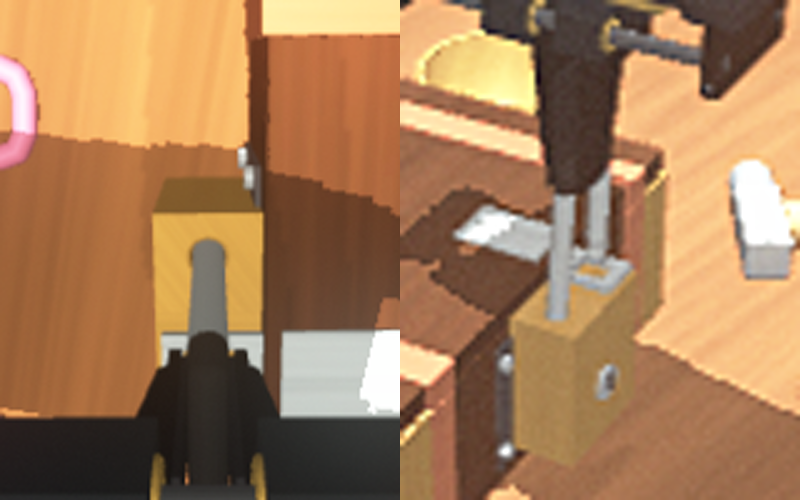

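The wrist view has the heel leg and crown parallel to the lock's sides and centred (leg at crop x 208 against a lock centre of 207). The side view shows the toe just above the eye at about (264,211), offset no more than 2 mm, which the cone can absorb. I'll lower gently.

Call:
apply_moves(
  deltas=[
    [1,[0,0,0.002],[0,0,0]],
    [1,[0,0,0.004],[0,0,0]],
    [1,[0,0,0.006],[0,0,0]],
    [1,[0,0,0.008],[0,0,0]],
    [1,[0,0,0.01],[0,0,0]],
  ],
  grip_force=24,
)

```text
clock: 13.3
ee_pos: [0.4958, 0.0638, 0.1439]
tcp_rot: [[-0.179, 0.984, 0.002], [0.984, 0.179, 0.0], [-0.0, 0.002, -1.0]]
force: [-1.8, 0.0, 16.9]
gripper_width: 0.099
finger_force: 24.0
```

Call:
apply_moves(
  deltas=[
    [1,[0,0,0.002],[0,0,0]],
    [1,[0,0,0.004],[0,0,0]],
    [1,[0,0,0.006],[0,0,0]],
  ],
)

```text
clock: 13.68
ee_pos: [0.4966, 0.0643, 0.1393]
tcp_rot: [[-0.179, 0.984, 0.005], [0.984, 0.179, 0.001], [0.0, 0.005, -1.0]]
force: [-5.0, 7.3, 36.6]
gripper_width: 0.096
finger_force: 24.0
```

High force: the toe is sitting on a rim. I'll back off and look.

Call:
apply_moves(
  deltas=[
    [1,[0,0,-0.004],[0,0,0]],
    [1,[0,0,-0.007],[0,0,0]],
    [1,[0,0,-0.007],[0,0,0]],
  ],
)

```text
clock: 14.05
ee_pos: [0.4953, 0.0639, 0.1441]
tcp_rot: [[-0.179, 0.984, 0.0], [0.984, 0.179, 0.0], [0.0, 0.0, -1.0]]
force: [-0.4, 4.0, 0.6]
gripper_width: 0.095
finger_force: 24.0
```

```bash
python3 - <<'E'
from h import *
I=[]
for n,b in(('side',(235,175,295,250)),('wrist',(190,100,310,250))):
    c=robot.camera(n); x0,y0,x1,y1=b; I.append(cv2.resize(c['color'][y0:y1,x0:x1],None,fx=600/(y1-y0),fy=600/(y1-y0),interpolation=cv2.INTER_CUBIC)[:,:480])
cv2.imwrite('pics/t.png',np.hstack(I)[:,:800])
import runpy; runpy.run_path('st.py')
E
```

```text
clock 14.15
joints [-0.0045, 0.4078, 1.942, 0.0004, 0.7916, -0.1846]
ee_pos [0.4953, 0.0638, 0.1441]
tcp_rot [[-0.1789, 0.9839, 0.0002], [0.9839, 0.1789, 0.0003], [0.0003, 0.0002, -1.0]]
force [-1.3526, 3.3999, 0.186]
gripper_width 0.0967
```

View pics/t.png

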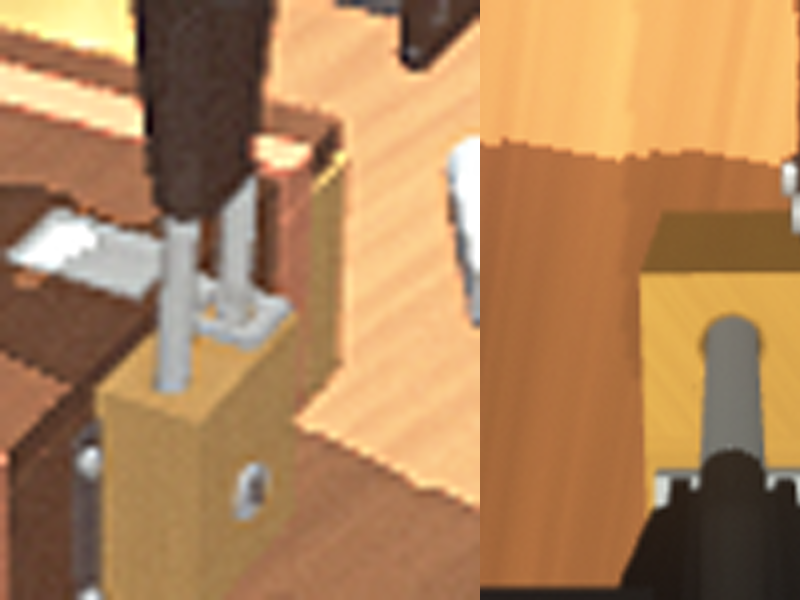

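The side view shows the toe tip now inside the eye, a little towards the rear, and pressing gave side forces. The shackle is probably leaning or wedged in the grip. I'll release it so it rights itself, then regrip softly and read the side force.

Call:
apply_moves(
  deltas=[
    [0.85,[0,0,0],[0,0,0]],
    [0.8,[0,0,-0.004],[0,0,0]],
    [0.8,[0,0,-0.009],[0,0,0]],
    [0.8,[0,0,-0.009],[0,0,0]],
  ],
)

```text
clock: 14.65
ee_pos: [0.4955, 0.0635, 0.1536]
tcp_rot: [[-0.179, 0.984, 0.001], [0.984, 0.179, -0.0], [-0.0, 0.001, -1.0]]
force: [0.2, -0.3, 0.1]
gripper_width: 0.2
finger_force: 0.0
```

```bash
python3 - <<'E'
from h import *
I=[]
c=robot.camera('wrist'); cv2.imwrite('pics/u_w.png',c['color'])
b=(190,90,330,270); x0,y0,x1,y1=b; I.append(cv2.resize(c['color'][y0:y1,x0:x1],None,fx=3.3,fy=3.3,interpolation=cv2.INTER_CUBIC))
c=robot.camera('side'); cv2.imwrite('pics/u_s.png',c['color']); b=(235,180,285,270); x0,y0,x1,y1=b; I.append(cv2.resize(c['color'][y0:y1,x0:x1],None,fx=6.6,fy=6.6,interpolation=cv2.INTER_CUBIC))
cv2.imwrite('pics/u.png',np.hstack(I)); print(I[0].shape,I[1].shape)
import runpy; runpy.run_path('st.py')
E
```

```text
(594, 462, 3) (594, 330, 3)
clock 14.75
joints [-0.0048, 0.3943, 1.9327, -0.0002, 0.8143, -0.1846]
ee_pos [0.4952, 0.0635, 0.1532]
tcp_rot [[-0.179, 0.9838, 0.0003], [0.9838, 0.179, -0.0002], [-0.0002, 0.0003, -1.0]]
force [-0.8047, -0.1653, 0.1557]
gripper_width 0.2015
```

View pics/u.png

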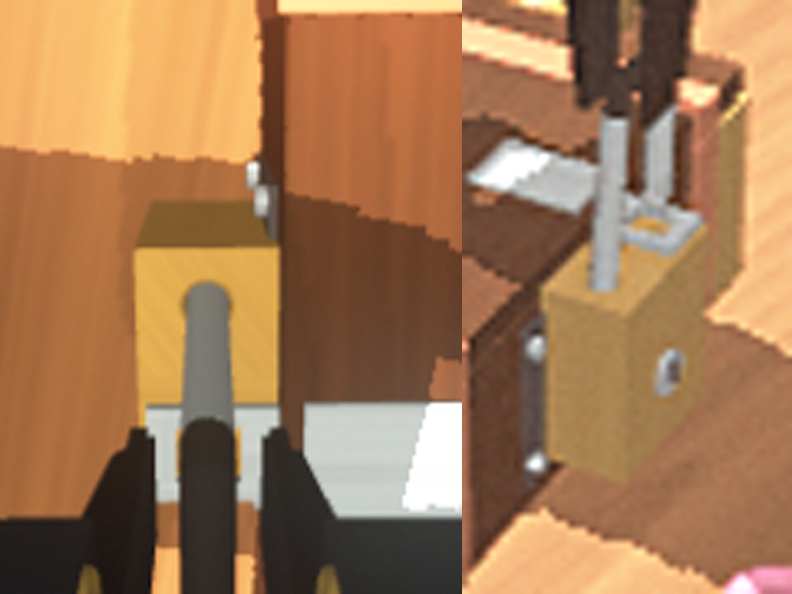

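The released shackle sprang back upright. The crown is centred between the fingers (crop x 209) and over the eye (178 to 242), so the alignment is good and only lean was the trouble. I'll regrip lightly and press in small steps.

Call:
apply_moves(
  deltas=[
    [0.9,[0,0,0],[0,0,0]],
    [1,[0,0,0],[0,0,0]],
    [1,[0,0,0],[0,0,0]],
    [1,[0,0,0],[0,0,0]],
  ],
  grip_force=20,
)

```text
clock: 15.25
ee_pos: [0.4952, 0.0636, 0.153]
tcp_rot: [[-0.179, 0.984, -0.0], [0.984, 0.179, -0.0], [-0.0, -0.0, -1.0]]
force: [-0.0, 1.3, -1.6]
gripper_width: 0.099
finger_force: 20.0
```

Call:
apply_moves(
  deltas=[
    [1,[0,0,0.002],[0,0,0]],
    [1,[0,0,0.003],[0,0,0]],
    [1,[0,0,0.004],[0,0,0]],
  ],
)

```text
clock: 15.62
ee_pos: [0.4956, 0.0636, 0.1496]
tcp_rot: [[-0.179, 0.984, 0.001], [0.984, 0.179, -0.0], [-0.0, 0.001, -1.0]]
force: [-0.9, 0.5, 9.7]
gripper_width: 0.102
finger_force: 20.0
```

Call:
apply_moves(
  deltas=[
    [1,[0,0,0.001],[0,0,0]],
    [1,[0,0,0.002],[0,0,0]],
  ],
)

```text
clock: 15.88
ee_pos: [0.4959, 0.0636, 0.148]
tcp_rot: [[-0.179, 0.984, 0.002], [0.984, 0.179, -0.0], [-0.0, 0.002, -1.0]]
force: [-1.1, 0.3, 13.6]
gripper_width: 0.099
finger_force: 20.0
```

```bash
python3 - <<'E'
from fit import *
c=robot.camera('side'); p=[.5993,.0855,.1787]
P=pts(*p,0,0,0); 
for k in('heel_hole','toe_hole','lid_eye','shackle_toe','shackle_grip'): print(k,P[k].round(4),proj(c,P[k]).round(1))
e=P['lid_eye']; R=Rz(p[2])
for i in range(3): print('d per mm axis',i,((proj(c,e+R[:,i]*.005)-proj(c,e))/5).round(3))
for q in('lid_eye','toe_hole','heel_hole','shackle_toe'): print(q,[(np.round(d['position'],1),round(d['p'],2)) for d in robot.pinpoint(q,'side')[:3]])
im=c['color'][195:235,245:285]; cv2.imwrite('pics/v.png',im)
u=cv2.imread('pics/u_s.png'); hsv=cv2.cvtColor(u,cv2.COLOR_BGR2HSV)
print('sat map, rows 206..220, cols 256..272 (released)')
for r in range(204,222): print(r,' '.join('%3d'%v for v in hsv[r,256:274,1]))
s=robot.get_state(); print(s['force'],s['wrist_torque'],s['ee_pos'])
E
```

```text
heel_hole [0.4908 0.0842 0.09  ] [255.3 223. ]
toe_hole [0.4972 0.0488 0.09  ] [262.7 215.5]
lid_eye [0.4972 0.0488 0.095 ] [262.7 213.7]
shackle_toe [0.4972 0.0488 0.099 ] [262.8 212.3]
shackle_grip [0.494  0.0665 0.163 ] [259.5 192.1]
d per mm axis 0 [-0.373 -0.115]
d per mm axis 1 [-0.201  0.203]
d per mm axis 2 [ 0.007 -0.356]
lid_eye [(array([264., 211.]), 0.96), (array([259.3, 194.4]), 0.17)]
toe_hole [(array([262.6, 215.4]), 0.66)]
heel_hole [(array([255. , 224.8]), 0.72), (array([252.3, 231.5]), 0.64)]
shackle_toe [(array([258.6, 380.7]), 0.91), (array([237. , 309.8]), 0.86), (array([302.1, 234. ]), 0.79)]
sat map, rows 206..220, cols 256..272 (released)
204   2   4   3   2 154 140  67   7   1   6   3 149 130 131 131 131 131 122
205   5   3   6   5 163 144  57   4   3   4   0 171 132 132 128 137 130 132
206   8   6   8   3 157 127  38   3   3   4   5 121 133 129 128 133 131 128
207   5   4   3   2 157 160  69   4   6   4   7 157 138 121 135 130 131 131
208   6   3   6  37 205 171  82   9   5   1   2 152 125 132 129 129 134 130
209   4   1   3   6  21  89  20   4   4   6  31 1
[... 349 characters left out ...]
8  60 129 125 158 162 137  67   4   4  10  19 120 143 131
215   6   4   3   2   5  11   6  33  40  55   1   1   4  19 126 139 135 126
216   3   3   8  38  18  15  11   4   7   5   6   8   6  96 144 132 133 131
217   1   6  11 151 141  98  19  20  14   6   9   5  90 143 136 132 128 128
218   1   3  15 153 144 145 140 136  99  29  36  89 144 138 130 128 131 130
219   4   7  18 150 141 133 139 140 139 138 139 140 132 128 129 130 132 131
220   3   7  16 145 136 133 133 132 139 138 136 128 130 128 133 135 128 133
221   1   0  61 148 137 131 133 131 131 133 132 130 136 128 129 128 130 129
[-0.43646268  0.19605204 10.34436446] [ 0.25313961  0.10825549 -0.03727836] [0.49576067 0.06367396 0.14787686]
```

Call:
apply_moves(
  deltas=[
    [1,[0,0,0],[0,0,0]],
    [1,[0,0,0],[0,0,0]],
  ],
  grip_force=8,
)

```text
clock: 16.38
ee_pos: [0.4958, 0.0637, 0.1478]
tcp_rot: [[-0.179, 0.984, 0.002], [0.984, 0.179, 0.0], [-0.0, 0.002, -1.0]]
force: [-0.3, 1.2, 7.3]
gripper_width: 0.102
finger_force: 8.0
```

```bash
cat > f.py <<'E'
from h import *
s=robot.get_state(); R=np.array(s['tcp_rot']); print(s['clock'],'F tool',(R.T@s['force']).round(2),'T tool',(R.T@s['wrist_torque']).round(3),'pos',np.round(s['ee_pos'],4),s['finger_force'])
E
python3 f.py
```

```text
16.375 F tool [ 1.19 -0.12 -7.29] T tool [-0.139  0.199  0.009] pos [0.4958 0.0637 0.1478] 7.999881282448769
```

Call:
apply_moves(
  deltas=[
    [1,[0,0,0.002],[0,0,0]],
    [1,[0,0,0.003],[0,0,0]],
  ],
  grip_force=12,
)

```text
clock: 16.62
ee_pos: [0.4966, 0.0637, 0.1457]
tcp_rot: [[-0.179, 0.984, 0.004], [0.984, 0.179, 0.0], [-0.001, 0.004, -1.0]]
force: [-1.2, 0.3, 20.6]
gripper_width: 0.1
finger_force: 12.0
```

```bash
python3 f.py
```

```text
16.625 F tool [  0.47  -1.02 -20.65] T tool [0.08  0.188 0.012] pos [0.4966 0.0637 0.1457] 12.008780292235315
```

Call:
apply_moves(
  deltas=[
    [1,[0,0,-0.004],[0,0,0]],
    [0.85,[0,0,-0.009],[0,0,0]],
    [0.85,[0,0,-0.009],[0,0,0]],
    [1,[0,0,-0.009],[0,0,0]],
    [1,[0,0,-0.009],[0,0,0]],
    [1,[0,0,-0.009],[0,0,0]],
  ],
  grip_force=20,
)

```text
clock: 17.38
ee_pos: [0.4952, 0.0635, 0.1531]
tcp_rot: [[-0.179, 0.984, -0.0], [0.984, 0.179, -0.0], [-0.0, -0.0, -1.0]]
force: [0.3, 0.2, 1.8]
gripper_width: 0.102
finger_force: 20.0
```

```bash
python3 f.py
```

```text
17.375 F tool [ 0.1   0.29 -1.78] T tool [-0.143 -0.001 -0.019] pos [0.4952 0.0635 0.1531] 20.01176894688342
```

Call:
apply_moves(
  deltas=[
    [1,[0.001,0,0],[0,0,0]],
    [1,[0.002,0,0],[0,0,0]],
    [1,[0.002,0,0],[0,0,0]],
  ],
)

```text
clock: 17.75
ee_pos: [0.495, 0.0654, 0.1532]
tcp_rot: [[-0.179, 0.984, 0.0], [0.984, 0.179, -0.0], [-0.0, 0.0, -1.0]]
force: [0.5, -3.0, 1.6]
gripper_width: 0.103
finger_force: 20.0
```

```bash
python3 f.py
```

```text
17.75 F tool [-3.   -0.02 -1.59] T tool [-0.057 -0.653  0.004] pos [0.495  0.0654 0.1532] 20.000311508774757
```

Call:
apply_moves(
  deltas=[
    [1,[0.001,0,0],[0,0,0]],
    [1,[0.002,0,0],[0,0,0]],
    [1,[0.002,0,0],[0,0,0]],
  ],
)

```text
clock: 18.12
ee_pos: [0.4946, 0.0675, 0.1531]
tcp_rot: [[-0.179, 0.984, 0.0], [0.984, 0.179, -0.0], [-0.0, 0.0, -1.0]]
force: [0.7, -2.4, 2.1]
gripper_width: 0.098
finger_force: 20.0
```

```bash
python3 f.py
```

```text
18.125 F tool [-2.44  0.25 -2.15] T tool [-0.107 -0.794 -0.03 ] pos [0.4946 0.0675 0.1531] 20.000091567635536
```

Call:
apply_moves(
  deltas=[
    [1,[0.001,0,0],[0,0,0]],
    [1,[0.0015,0,0],[0,0,0]],
    [1,[0.0015,0,0],[0,0,0]],
  ],
)

```text
clock: 18.5
ee_pos: [0.4942, 0.069, 0.1531]
tcp_rot: [[-0.179, 0.984, 0.0], [0.984, 0.179, -0.0], [-0.0, 0.0, -1.0]]
force: [-0.2, -2.9, 2.8]
gripper_width: 0.101
finger_force: 20.0
```

Call:
apply_moves(
  deltas=[
    [1,[0.001,0,0],[0,0,0]],
    [1,[0.0015,0,0],[0,0,0]],
    [1,[0.0015,0,0],[0,0,0]],
  ],
)

```text
clock: 18.88
ee_pos: [0.494, 0.0705, 0.1531]
tcp_rot: [[-0.179, 0.984, 0.0], [0.984, 0.179, -0.0], [-0.0, 0.0, -1.0]]
force: [0.7, -3.4, 3.3]
gripper_width: 0.103
finger_force: 20.0
```

Call:
apply_moves(
  deltas=[
    [1,[0.001,0,0],[0,0,0]],
    [1,[0.0015,0,0],[0,0,0]],
    [1,[0.0015,0,0],[0,0,0]],
  ],
)

```text
clock: 19.25
ee_pos: [0.4937, 0.072, 0.1531]
tcp_rot: [[-0.179, 0.984, 0.0], [0.984, 0.179, -0.0], [-0.0, 0.0, -1.0]]
force: [0.5, -2.8, 2.9]
gripper_width: 0.099
finger_force: 20.0
```

```bash
python3 - <<'E'
from h import *
c=robot.camera('wrist'); cv2.imwrite('pics/x_w.png',c['color']); cv2.imwrite('pics/x_s.png',robot.camera('side')['color'])
for f in('g_wrist','u_w','x_w'):
    im=cv2.imread(f'pics/{f}.png'); v=im.max(2)
    # brightness along the leg column
    print(f,[int(v[r,250:258].mean()) for r in range(196,232,2)])
s=cv2.cvtColor(cv2.imread('pics/x_s.png'),cv2.COLOR_BGR2HSV); 
for r in range(200,222): print(r,' '.join('%3d'%q for q in s[r,252:274,1]))
E
python3 f.py
```

```text
g_wrist [115, 115, 115, 115, 115, 114, 114, 113, 88, 54, 53, 53, 51, 51, 50, 51, 52, 52]
u_w [121, 121, 121, 121, 120, 120, 120, 120, 120, 119, 102, 54, 54, 53, 53, 53, 52, 53]
x_w [113, 112, 112, 112, 112, 112, 112, 111, 111, 104, 56, 50, 49, 49, 48, 48, 49, 50]
200 137 128  55  65  43  21  70 129 140  68   2   2   6   2 134 136 125 126 129 131 133 135
201 136 119  27   7   0   6  34 144 143  68   3   7   3   8 152 134 121 131 132 135 131 129
202 141 127  19   1   7   4  36 156 136  76   3   3   6   6 160 137 126 131 136 133 129 131
203 191 128  23   3   4   3  39 155 145  63   5   6   1   3 152 125 123 127 130 132 132 131
204  18  24  30   2   3   4  45 144 130  69   5   6   6   5 157 135 131 127 132 133 129 131
205   4   3   7   8   3   7  42 155 142  67   2   3   4   5 151 129 126 126 133 131 135 135
206   5   5   8   5   6   5  38 159 138  63   3   5   3   6  93 134 122 134 131 131 130 132
207   4   3   9   8   4   3  44 159 151  64   3   7   7  12 124 132 117 130 134 128 130 131
208   7   7  11   9   6   3  46 179 181 116  20   5   5  10 109 137 118 130 128 130 132 129
209   4 
[... 595 characters left out ...]
  39  57   3   3   3  22 126 138 131 133
216 152  97  13   5   3   8  54  30  18  15  11   7   3   3   3   5  11  92 144 141 132 131
217 142 128  36   6   1   9 112 153 140 100  18  18  14   6   6   2  92 144 132 128 133 131
218 138 131  29   3   2   6 101 147 143 141 140 137 100  29  37  91 139 135 130 127 127 127
219 139 131  29   3   3   5 104 138 138 135 140 143 141 138 137 142 137 130 133 127 128 128
220 142 129  27   3   4   5 104 143 135 133 133 135 137 138 136 128 130 127 135 130 134 128
221 136 127  28   3   3   3 105 137 134 134 133 132 135 136 132 132 131 129 129 130 134 134
19.35 F tool [-2.39 -0.16 -2.98] T tool [-0.095 -0.771 -0.019] pos [0.4937 0.0719 0.1531] 19.99954864382744
```

```bash
python3 - <<'E'
from fit import *
c=robot.camera('wrist'); im=c['color'].astype(int); sat=im.max(2)-im.min(2)
P=[]
for r in (184,188,192,196,200,204,208,212):
    m=np.where(sat[r,225:285]<18)[0]+225; k=[q for q in np.split(m,np.where(np.diff(m)>1)[0]+1) if len(q)>6]; print(r,[(q[0],q[-1]) for q in k])
for q in('heel_hole','toe_hole','lid_eye'): print(q,[(np.round(d['position'],1),round(d['p'],2)) for d in robot.pinpoint(q,'wrist')[:2]])
s=robot.get_state(); R=np.array(s['tcp_rot']);T=np.array(s['ee_pos'])
for z in(.09,.11,.13,.15): print(z,'vertical line thru tool x=.018:',proj(c,np.r_[(T+R[:,0]*.018)[:2],z]).round(1),'x=.0125',proj(c,np.r_[(T+R[:,0]*.0125)[:2],z]).round(1))
E
```

```text
184 []
188 []
192 [(np.int64(248), np.int64(258))]
196 [(np.int64(248), np.int64(258))]
200 [(np.int64(247), np.int64(258))]
204 [(np.int64(247), np.int64(259))]
208 [(np.int64(247), np.int64(259))]
212 [(np.int64(247), np.int64(259))]
heel_hole [(array([252.4, 193.8]), 0.83)]
toe_hole []
lid_eye []
0.09 vertical line thru tool x=.018: [253.  181.5] x=.0125 [253.  188.3]
0.11 vertical line thru tool x=.018: [253.  188.4] x=.0125 [253.  195.7]
0.13 vertical line thru tool x=.018: [253.  196.6] x=.0125 [253.  204.5]
0.15 vertical line thru tool x=.018: [253.  206.5] x=.0125 [253.  215.2]
```

The leg now projects vertical in both views: wrist column 253 throughout, side columns 254–258 throughout. So it's upright, and the earlier grip did hold a lean. I'll press from here.

Call:
apply_moves(
  deltas=[
    [1,[0,0,0.002],[0,0,0]],
    [1,[0,0,0.004],[0,0,0]],
    [1,[0,0,0.005],[0,0,0]],
  ],
)

```text
clock: 19.92
ee_pos: [0.4937, 0.0719, 0.1479]
tcp_rot: [[-0.179, 0.984, -0.0], [0.984, 0.179, -0.0], [-0.0, -0.0, -1.0]]
force: [0.4, -3.6, 3.1]
gripper_width: 0.1
finger_force: 20.0
```

Call:
apply_moves(
  deltas=[
    [1,[0,0,0.002],[0,0,0]],
    [1,[0,0,0.003],[0,0,0]],
  ],
)

```text
clock: 20.18
ee_pos: [0.4937, 0.0719, 0.145]
tcp_rot: [[-0.179, 0.984, -0.0], [0.984, 0.179, -0.0], [-0.0, -0.0, -1.0]]
force: [0.6, -2.5, 2.7]
gripper_width: 0.097
finger_force: 20.0
```

```bash
python3 f.py
```

```text
20.175 F tool [-2.53  0.14 -2.68] T tool [-0.048 -0.736 -0.022] pos [0.4937 0.0719 0.145 ] 19.999101608991623
```

Only the ejector's 3 N is felt now. I'll continue.

Call:
apply_moves(
  deltas=[
    [1,[0,0,0.001],[0,0,0]],
    [1,[0,0,0.002],[0,0,0]],
    [1,[0,0,0.003],[0,0,0]],
    [1,[0,0,0.004],[0,0,0]],
  ],
)

```text
clock: 20.68
ee_pos: [0.4937, 0.0719, 0.1411]
tcp_rot: [[-0.179, 0.984, 0.0], [0.984, 0.179, -0.0], [-0.0, 0.0, -1.0]]
force: [1.3, -3.3, 2.7]
gripper_width: 0.097
finger_force: 20.0
```

Call:
apply_moves(
  deltas=[
    [1,[0,0,0.001],[0,0,0]],
    [1,[0,0,0.002],[0,0,0]],
    [1,[0,0,0.003],[0,0,0]],
  ],
)

```text
clock: 21.05
ee_pos: [0.4937, 0.0719, 0.138]
tcp_rot: [[-0.179, 0.984, 0.0], [0.984, 0.179, -0.0], [-0.0, 0.0, -1.0]]
force: [0.5, -3.5, 3.9]
gripper_width: 0.1
finger_force: 20.0
```

```bash
python3 f.py
```

```text
21.05 F tool [-3.55 -0.16 -3.89] T tool [-0.08  -0.743 -0.044] pos [0.4937 0.0719 0.138 ] 19.999982714653015
```

Call:
apply_moves(
  deltas=[
    [1,[0,0,0.0015],[0,0,0]],
    [1,[0,0,0.003],[0,0,0]],
    [1,[0,0,0.0045],[0,0,0]],
    [1,[0,0,0.006],[0,0,0]],
  ],
)

```text
clock: 21.55
ee_pos: [0.4937, 0.0719, 0.132]
tcp_rot: [[-0.179, 0.984, 0.0], [0.984, 0.179, -0.0], [-0.0, 0.0, -1.0]]
force: [0.2, -2.2, 3.8]
gripper_width: 0.101
finger_force: 20.0
```

Call:
apply_moves(
  deltas=[
    [1,[0,0,0.0015],[0,0,0]],
    [1,[0,0,0.003],[0,0,0]],
    [1,[0,0,0.0045],[0,0,0]],
    [1,[0,0,0.006],[0,0,0]],
  ],
)

```text
clock: 22.05
ee_pos: [0.4937, 0.0719, 0.126]
tcp_rot: [[-0.179, 0.984, 0.0], [0.984, 0.179, -0.0], [-0.0, 0.0, -1.0]]
force: [1.4, -2.6, 3.8]
gripper_width: 0.099
finger_force: 20.0
```

Call:
apply_moves(
  deltas=[
    [1,[0,0,0.001],[0,0,0]],
    [1,[0,0,0.002],[0,0,0]],
  ],
)

```text
clock: 22.3
ee_pos: [0.4937, 0.0719, 0.1241]
tcp_rot: [[-0.179, 0.984, 0.0], [0.984, 0.179, -0.0], [-0.0, 0.0, -1.0]]
force: [0.1, -3.5, 5.6]
gripper_width: 0.101
finger_force: 20.0
```

Call:
apply_moves(
  deltas=[
    [1,[0,0,0.0005],[0,0,0]],
    [1,[0,0,0.001],[0,0,0]],
  ],
)

```text
clock: 22.55
ee_pos: [0.4938, 0.072, 0.1232]
tcp_rot: [[-0.179, 0.984, 0.0], [0.984, 0.179, -0.0], [-0.0, 0.0, -1.0]]
force: [0.0, -3.6, 5.3]
gripper_width: 0.098
finger_force: 20.0
```

Call:
apply_moves(
  deltas=[
    [1,[0,0,0.0005],[0,0,0]],
    [1,[0,0,0.001],[0,0,0]],
  ],
)

```text
clock: 22.8
ee_pos: [0.4938, 0.072, 0.1223]
tcp_rot: [[-0.179, 0.984, 0.0], [0.984, 0.179, -0.0], [-0.0, 0.0, -1.0]]
force: [0.3, -2.3, 5.9]
gripper_width: 0.097
finger_force: 20.0
```

Call:
apply_moves(
  deltas=[
    [1,[0,0,0.0005],[0,0,0]],
    [1,[0,0,0.001],[0,0,0]],
  ],
)

```text
clock: 23.05
ee_pos: [0.4938, 0.0719, 0.1213]
tcp_rot: [[-0.179, 0.984, 0.0], [0.984, 0.179, -0.0], [-0.0, 0.0, -1.0]]
force: [0.1, -2.5, 6.3]
gripper_width: 0.1
finger_force: 20.0
```

Call:
apply_moves(
  deltas=[
    [1,[0,0,0.0005],[0,0,0]],
    [1,[0,0,0.001],[0,0,0]],
  ],
)

```text
clock: 23.3
ee_pos: [0.4938, 0.0719, 0.1202]
tcp_rot: [[-0.179, 0.984, 0.0], [0.984, 0.179, -0.0], [-0.0, 0.0, -1.0]]
force: [0.8, -3.0, 3.2]
gripper_width: 0.098
finger_force: 20.0
```

Call:
apply_moves(
  deltas=[
    [1,[0,0,0.0005],[0,0,0]],
    [1,[0,0,0.001],[0,0,0]],
  ],
)

```text
clock: 23.55
ee_pos: [0.4937, 0.0719, 0.1191]
tcp_rot: [[-0.179, 0.984, 0.0], [0.984, 0.179, -0.0], [-0.0, 0.0, -1.0]]
force: [0.7, -3.2, 4.3]
gripper_width: 0.101
finger_force: 20.0
```

The force dropped from 6.3 to 3.2 N, which is likely the click. I'll confirm it gently against the stop.

Call:
apply_moves(
  deltas=[
    [1,[0,0,0.0005],[0,0,0]],
    [1,[0,0,0.001],[0,0,0]],
  ],
)

```text
clock: 23.8
ee_pos: [0.4937, 0.0719, 0.1181]
tcp_rot: [[-0.179, 0.984, -0.0], [0.984, 0.179, -0.0], [-0.0, -0.0, -1.0]]
force: [0.9, -3.5, 3.3]
gripper_width: 0.095
finger_force: 20.0
```

Call:
apply_moves(
  deltas=[
    [1,[0,0,0.0005],[0,0,0]],
    [1,[0,0,0.0005],[0,0,0]],
  ],
)

```text
clock: 24.05
ee_pos: [0.4937, 0.0719, 0.1176]
tcp_rot: [[-0.179, 0.984, -0.0], [0.984, 0.179, -0.0], [-0.0, -0.0, -1.0]]
force: [1.1, -2.9, 3.2]
gripper_width: 0.1
finger_force: 20.0
```

Call:
apply_moves(
  deltas=[
    [1,[0,0,0.0005],[0,0,0]],
    [1,[0,0,0.0005],[0,0,0]],
  ],
)

```text
clock: 24.3
ee_pos: [0.4937, 0.0719, 0.1171]
tcp_rot: [[-0.179, 0.984, -0.0], [0.984, 0.179, -0.0], [-0.0, -0.0, -1.0]]
force: [0.7, -3.2, 3.7]
gripper_width: 0.098
finger_force: 20.0
```

Call:
apply_moves(
  deltas=[
    [1,[0,0,0.0005],[0,0,0]],
    [1,[0,0,0.0005],[0,0,0]],
  ],
)

```text
clock: 24.55
ee_pos: [0.4937, 0.0719, 0.1166]
tcp_rot: [[-0.179, 0.984, -0.0], [0.984, 0.179, -0.0], [-0.0, -0.0, -1.0]]
force: [1.2, -3.7, 3.1]
gripper_width: 0.1
finger_force: 20.0
```

Call:
apply_moves(
  deltas=[
    [1,[0,0,0.0005],[0,0,0]],
    [1,[0,0,0.001],[0,0,0]],
  ],
)

```text
clock: 24.8
ee_pos: [0.4937, 0.0719, 0.1156]
tcp_rot: [[-0.179, 0.984, 0.0], [0.984, 0.179, -0.0], [-0.0, 0.0, -1.0]]
force: [0.1, -2.4, 4.8]
gripper_width: 0.103
finger_force: 20.0
```

Call:
apply_moves(
  deltas=[
    [1,[0,0,0.0005],[0,0,0]],
    [1,[0,0,0.001],[0,0,0]],
  ],
)

```text
clock: 25.05
ee_pos: [0.4935, 0.0719, 0.1144]
tcp_rot: [[-0.179, 0.984, -0.0], [0.984, 0.179, -0.0], [-0.0, -0.0, -1.0]]
force: [1.9, -3.3, 1.2]
gripper_width: 0.099
finger_force: 20.0
```

Call:
apply_moves(
  deltas=[
    [1,[0,0,0.0005],[0,0,0]],
    [1,[0,0,0.001],[0,0,0]],
  ],
)

```text
clock: 25.3
ee_pos: [0.4937, 0.072, 0.1136]
tcp_rot: [[-0.179, 0.984, 0.0], [0.984, 0.179, -0.0], [-0.0, 0.0, -1.0]]
force: [1.4, -2.2, 3.2]
gripper_width: 0.1
finger_force: 20.0
```

Call:
apply_moves(
  deltas=[
    [1,[0,0,0.0005],[0,0,0]],
    [1,[0,0,0.0005],[0,0,0]],
  ],
)

```text
clock: 25.55
ee_pos: [0.4937, 0.072, 0.1131]
tcp_rot: [[-0.179, 0.984, 0.0], [0.984, 0.179, -0.0], [-0.0, 0.0, -1.0]]
force: [-0.2, -2.1, 3.0]
gripper_width: 0.098
finger_force: 20.0
```

Call:
apply_moves(
  deltas=[
    [1,[0,0,0.0005],[0,0,0]],
    [1,[0,0,0.0005],[0,0,0]],
  ],
)

```text
clock: 25.8
ee_pos: [0.4937, 0.0719, 0.1126]
tcp_rot: [[-0.179, 0.984, 0.0], [0.984, 0.179, -0.0], [-0.0, 0.0, -1.0]]
force: [-0.7, -2.7, 2.0]
gripper_width: 0.098
finger_force: 20.0
```

Call:
apply_moves(
  deltas=[
    [1,[0,0,0.0005],[0,0,0]],
    [1,[0,0,0.0005],[0,0,0]],
  ],
)

```text
clock: 26.05
ee_pos: [0.4937, 0.0719, 0.1121]
tcp_rot: [[-0.179, 0.984, 0.0], [0.984, 0.179, -0.0], [-0.0, 0.0, -1.0]]
force: [1.5, -2.0, 3.6]
gripper_width: 0.096
finger_force: 20.0
```

Call:
apply_moves(
  deltas=[
    [1,[0,0,0.0005],[0,0,0]],
    [1,[0,0,0.0005],[0,0,0]],
  ],
)

```text
clock: 26.3
ee_pos: [0.4937, 0.072, 0.1116]
tcp_rot: [[-0.179, 0.984, 0.0], [0.984, 0.179, 0.0], [-0.0, 0.0, -1.0]]
force: [0.2, -2.1, 5.5]
gripper_width: 0.101
finger_force: 20.0
```

Call:
apply_moves(
  deltas=[
    [1,[0,0,0.0005],[0,0,0]],
    [1,[0,0,0.0005],[0,0,0]],
  ],
)

```text
clock: 26.55
ee_pos: [0.4939, 0.0721, 0.1114]
tcp_rot: [[-0.179, 0.984, 0.001], [0.984, 0.179, 0.0], [0.0, 0.001, -1.0]]
force: [0.2, -0.5, 8.3]
gripper_width: 0.101
finger_force: 20.0
```

Call:
apply_moves(
  deltas=[
    [1,[0,0,0.0005],[0,0,0]],
    [1,[0,0,0.0005],[0,0,0]],
  ],
)

```text
clock: 26.8
ee_pos: [0.494, 0.0722, 0.1112]
tcp_rot: [[-0.179, 0.984, 0.001], [0.984, 0.179, 0.0], [0.0, 0.001, -1.0]]
force: [-0.0, 1.0, 9.8]
gripper_width: 0.096
finger_force: 20.0
```

Call:
apply_moves(
  deltas=[
    [1,[0,0,0.0004],[0,0,0]],
    [1,[0,0,0.0004],[0,0,0]],
  ],
)

```text
clock: 27.05
ee_pos: [0.4941, 0.0723, 0.111]
tcp_rot: [[-0.179, 0.984, 0.002], [0.984, 0.179, 0.0], [0.0, 0.002, -1.0]]
force: [-1.0, 1.2, 13.8]
gripper_width: 0.099
finger_force: 20.0
```

Call:
apply_moves(
  deltas=[
    [1,[0,0,0.0003],[0,0,0]],
    [1,[0,0,0.0003],[0,0,0]],
  ],
)

```text
clock: 27.3
ee_pos: [0.4942, 0.0723, 0.1108]
tcp_rot: [[-0.179, 0.984, 0.002], [0.984, 0.179, 0.001], [0.0, 0.002, -1.0]]
force: [-1.1, 0.1, 15.1]
gripper_width: 0.1
finger_force: 20.0
```

15 N felt at a rigid stop, about 3 mm past the force drop at z 0.1144, so it has clicked. I'll ease off, release, rise and check.

Call:
apply_moves(
  deltas=[
    [1,[0,0,-0.001],[0,0,0]],
    [1,[0,0,-0.0015],[0,0,0]],
    [0.75,[0,0,-0.0015],[0,0,0]],
    [0.65,[0,0,-0.0015],[0,0,0]],
    [0.65,[0,0,-0.01],[0,0,0]],
    [0.65,[0,0,-0.03],[0,0,0]],
    [0.65,[0,0,-0.07],[0,0,0]],
    [0.65,[0,0,-0.12],[0,0,0]],
    [0.65,[0,0,-0.12],[0,0,0]],
  ],
)

```text
clock: 28.42
ee_pos: [0.4949, 0.072, 0.2334]
tcp_rot: [[-0.179, 0.984, 0.006], [0.984, 0.179, 0.0], [-0.001, 0.006, -1.0]]
force: [-0.0, 0.4, 0.2]
gripper_width: 0.348
finger_force: 0.0
```

```bash
python3 - <<'E'
from fit import *
c=robot.camera('side'); cv2.imwrite('pics/end.png',c['color']); v=c['color'].max(2)
P=[.5993,.0855,.1787]
for d in (0,.0425): print('grip px model drop',d,proj(c,pts(*P,0,0,d)['shackle_grip']).round(1))
print('grip det',[(np.round(d['position'],1),round(d['p'],2)) for d in robot.pinpoint('shackle_grip','side')])
print('column darkness at 259..263'); 
for r in range(184,224,2): print(r,v[r,252:270].tolist())
for q in('jug','bowl','hammer'): print(q,[np.round(d['position'],1) for d in robot.pinpoint(q,'side')[:1]])
import runpy; runpy.run_path('f.py')
E
```

```text
grip px model drop 0 [259.5 192.1]
grip px model drop 0.0425 [259.2 208.1]
grip det [(array([289.3, 361. ]), 0.91), (array([320.9, 251.1]), 0.69), (array([276.6, 267.3]), 0.52), (array([257.7, 206.2]), 0.47)]
column darkness at 259..263
184 [143, 148, 148, 146, 150, 139, 121, 128, 148, 149, 143, 169, 251, 238, 236, 238, 240, 241]
186 [137, 143, 145, 143, 142, 143, 149, 149, 147, 151, 152, 148, 152, 194, 243, 255, 252, 246]
188 [255, 255, 254, 255, 171, 130, 134, 133, 141, 149, 153, 149, 145, 143, 146, 146, 150, 144]
190 [255, 255, 255, 255, 255, 255, 255, 255, 255, 255, 255, 180, 177, 134, 145, 141, 141, 147]
192 [221, 255, 255, 255, 255, 255, 255, 255, 255, 255, 255, 255, 255, 255, 255, 255, 255, 255]
194 [153, 151, 148, 145, 147, 151, 169, 233, 255, 255, 255, 255, 255, 255, 255, 255, 255, 255]
196 [150, 152, 152, 152, 149, 156, 159, 156, 90, 91, 88, 89, 102, 140, 167, 185, 205, 239]
198 [149, 149, 152, 156, 157, 163, 156, 91, 98, 102, 108, 104, 102, 104, 103, 104, 99, 97]
200 [153, 152, 162, 153, 97, 94, 97, 100, 106, 104, 102, 101, 105, 105, 110, 91, 89, 113]
202 [151, 97, 94, 96,
[... 442 characters left out ...]
0, 132, 140, 154, 160, 151, 141, 184, 181, 178]
214 [96, 84, 94, 126, 103, 101, 115, 182, 180, 188, 149, 155, 160, 154, 176, 175, 179, 164]
216 [80, 78, 123, 154, 161, 161, 151, 155, 156, 153, 154, 157, 172, 175, 180, 174, 149, 163]
218 [173, 191, 139, 151, 161, 161, 153, 185, 183, 185, 184, 180, 171, 154, 159, 168, 176, 144]
220 [187, 183, 146, 154, 159, 157, 155, 190, 185, 186, 187, 186, 190, 186, 173, 144, 146, 143]
222 [181, 169, 136, 154, 160, 157, 143, 180, 185, 185, 186, 190, 184, 151, 142, 142, 144, 145]
jug [array([153.7, 281.9])]
bowl [array([246.2, 186. ])]
hammer [array([335.9, 207.1])]
28.675 F tool [ 0.04  0.62 -0.23] T tool [-0.089  0.008 -0.058] pos [0.4932 0.0719 0.2289] 0.0
```

With the gripper clear, the crown sits at side rows 204–212. The model puts it at row 208 when latched and 192 when sprung up, so it stays down. The jug, bowl and hammer are where they were. Handing in.

```bash
python3 -c "
from rig import robot
print(robot.job_done())"
```

```text
the job is handed in; nothing more can be done
None
```

The lid is shut and the shackle is latched: it stayed down after release at 28 s, with about 15 N felt at the stop. The first attempt to press it down peaked at about 37 N when the leaning shackle jammed, and I can't rule out that this counts as pressing too hard.

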